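Change over tilt-out tube dispensers

TASK

Three tilt-out tube dispensers stand on the lab bench, one wide and two narrow, and one narrow bin has been left tipped out. First push that bin fully home until it clicks, then tip the wide bin forward as far as it goes and leave it out. Leave the other narrow bin shut.

Things in the scene. Friction and masses are not known exactly. Their poses are not given: they have to be found in the camera images.
- narrow_tab (a point): middle of the top edge of the open narrow bin's pull tab, 40 mm long (own y), 10 mm thick (own x, point mid-thickness), top 40 mm free on both sides. It leans with the bin: own z up along the tab, own x level into the housing when shut (away from the robot, within the dispenser's yaw). The pivot line lies along own y, 175 mm below this point along own z, 25 mm above the bench.
- narrow_unit: fixed white housing of the narrow dispenser whose bin was left out, 94 mm wide, 130 mm deep, 163 mm high; origin at its base, x from front to back, y along the pivot. The pivot is 60 mm in front of the origin, 25 mm up. Shut, the grey bin front (90 mm wide) covers the housing's front and its tab stands up to 200 mm above the bench; the roof starts 45 mm behind the tab's mid-thickness.
- narrow_bin (a joint): tip angle of the narrow bin about its bottom front pivot (rad): 0 = shut and clicked, 0.65 = fully out towards the robot, at its stop. Friction holds it wherever left (about 2 N at the tab moves it). A sprung catch clicks over near 0.07, about 6 N at the tab; short of that it stays ajar. It starts tipped out, between 0.35 and 0.6.
- wide_tab (a point): middle of the top edge of the wide bin's pull tab, 70 mm long (own y), 10 mm thick (own x, point mid-thickness), top 40 mm free on both sides. It leans with the bin: own z up along the tab, own x level into the housing when shut (away from the robot, within the dispenser's yaw). The pivot line lies along own y, 175 mm below this point along own z, 25 mm above the bench.
- wide_unit: fixed white housing of the wide dispenser, 144 mm wide, 130 mm deep, 163 mm high; origin at its base, x from front to back, y along the pivot. The pivot is 60 mm in front of the origin, 25 mm up. Shut, the grey bin front (140 mm wide) covers the housing's front and its tab stands up to 200 mm above the bench; the roof starts 45 mm behind the tab's mid-thickness.
- wide_bin (a joint): tip angle of the wide bin about its bottom front pivot (rad): 0 = shut and clicked, 0.65 = fully out towards the robot, at its stop. Friction holds it wherever left (about 2 N at the tab moves it). A sprung catch clicks over near 0.07, about 6 N at the tab; short of that it stays ajar. It starts shut.
- spare_bin (a joint): tip angle (rad) of the other narrow bin, of the same build as the narrow one; starts shut at 0 and is to stay so.
There are look-alikes about, which are no part of the job. What is shaped like the narrow_unit but brown is not meant.

How it is judged:
On the way, in this order (a step that is already met when the one before it is completed fails the run):
1. the narrow bin that was left out is pushed home past its click, the wide one still shut (value of joint narrow_bin below 0.05 rad and value of joint wide_bin below 0.15 rad), for 0.2 s.
2. the wide bin is tipped out (value of joint wide_bin above 0.48 rad), for 0.2 s.
At the end, for the whole second after the job is handed in: The narrow bin that was left out is shut and clicked (below 0.05 rad), the wide bin rests tipped out to within about 10 degrees of its stop (above 0.48 rad), the other narrow bin is still shut (below 0.05 rad) (value of joint each of narrow_bin, spare_bin below 0.05 rad and value of joint wide_bin above 0.48 rad and not (velocity of joint wide_bin above 0.05 rad/s) and not (velocity of joint wide_bin below -0.05 rad/s)); the robot touches nothing.
It fails at once if the other narrow bin is tipped out (value of joint spare_bin above 0.15 rad).
It also fails if it takes over 38 s, if anything falls off the work surface, if the arm or the gripper's body presses on something with over 40 N, if the wrist force passes 120 N, or if a joint passes its speed limit or range.

ROBOT

A 6-joint arm with a two-finger parallel gripper is mounted at the origin on the work surface. World frame = base frame: x ahead of the robot, y to its left, z up, the work surface at z = 0. Lengths are in m, angles in rad, forces in N, time in s.
With the tool pointing down it reaches from about 0.4 to 0.925 m from the base axis. Payload 12.5 kg.
Tool frame: the origin (TCP) lies between the finger pads; the fingertips stand ahead of it and the grasp point (between the pads) lies 2 mm behind it (tip_reach is the y of the fingertips in the tool frame, in m); y points along the fingers, x is the direction in which the jaws open and shut, and the axes are right-handed (so a half turn about y gives the same grasp; the last joint's range is limited). The gripper opens to 95 mm and grips with 3 to 60 N. Pads are 20 mm wide; open, the fingers measure 119 mm over their backs; the gripper's body (75 mm by 180 mm) begins 59 mm behind the grasp point.
Start: joints at [-1.382, 0.491, 1.559, -0, 1.092, -0.106], TCP at [0.182, -0.598, 0.232] pointing down, gripper open.
Joint ranges: [-3.1, 3.1], [-0.84, 2.19], [0.05, 2.79], [-1.13, 4.28], [0.06, 2.93], [-2.69, 2.69]. Speed limits (rad/s): [2.22, 2.22, 2.79, 3.14, 3.14, 3.14].

INTERFACE

Orientations are given as a unit quaternion [x, y, z, w].
In Python, from plant import reach, line_to, move_j, let_go, grasp, wait, ik, state, read_camera, camera_info, IKError, job_done, tip_reach gives the robot as it stands. Calls block until the motion is done:
- reach(position, orientation): joint-space move of the TCP to a pose.
- line_to(position, attitude=None, vel=0.15): straight line of the TCP; attitude=None keeps the orientation; vel is the mean speed in m/s.
- move_j(angles): joint-space move.
- let_go() and grasp(): open the fingers fully, or close them until they stop; the grip force is fixed at half the most.
- wait(seconds).
- ik(position, orientation): joint angles nearest the present ones, or None.
- state(): the state.
- read_camera(name): name is "side" or "top" or "wrist"; returns the picture (480x640x3 uint8, red, green, blue); there is no depth.
- camera_info(name): a dict with "intrinsics" (3x3 intrinsics, pixels), "k1" (the pictures are not rectified: a ray, as slopes to the right and down, at radius r is drawn at 1 + k1 r^2 times it, then the intrinsics apply), "pose" (4x4, takes a point from camera to world coordinates). Camera axes: x right, y down, z forward; pixel columns grow to the right and rows downward; lengths in m; the calibration is good to about 2 mm. A picture is of the moment at which its call begins: read the wrist's pose just before it. camera_info takes no time and is no camera call; for the wrist camera it gives the pose at the moment of the call.
A pose or a line that the arm cannot do raises IKError and nothing moves.
- job_done(): hands the job in, once; it reports no verdict.
The state is a dict: "time_s": time; "joints": joint angles; "qvel": joint speeds; "tau": joint torques, N m; "tool_pos": TCP position; "ee_rot": TCP orientation; "ft_force": force on the tool from outside, world axes, zero at the start; "torque": the same for the moment, N m; "opening": opening from 0.0 (shut) to 1.0 (fully open).
Only numpy, scipy, OpenCV 4.12 (cv2) and the standard library are available. Lean on these libraries where they do the work, as an engineer would, in place of code of your own. Each camera call takes 0.05 s, during which the arm holds its last target.

## Working session

There is one attempt and no reset: what is moved stays moved. The work goes in short steps, each a Python script; the robot and the scene stay as the last script left them, time stands still between calls to the robot, and variables do not carry over. Pictures are saved under pics/ and viewed, and the job is handed in when it is done.

```bash
ls; mkdir -p pics
python3 - <<'E'
from plant import *
import cv2,numpy as np
print(state()); print(tip_reach)
for n in("side","top","wrist"):
    c=camera_info(n); print(n,np.round(c["intrinsics"],1).tolist(),c["k1"],np.round(c["pose"],3).tolist())
    cv2.imwrite(f"pics/{n}0.png",read_camera(n)[:,:,::-1])
E
```

```text
pics
{'time_s': 0.0, 'joints': array([-1.38159327e+00,  4.91585044e-01,  1.55948057e+00,  4.36311155e-06,
        1.09166495e+00, -1.05595879e-01]), 'qvel': array([-2.30249537e-04,  1.58881197e-03,  6.12604069e-05, -1.16195731e-03,
       -1.77413250e-03, -3.98538562e-04]), 'tau': array([ 2.43996241e-03, -6.12647438e+01, -2.58185077e+01,  6.92722248e-02,
        4.82869043e-02, -1.29166151e-04]), 'tool_pos': array([ 0.18157378, -0.5978028 ,  0.23103518]), 'ee_rot': array([-0.56773746,  0.42144072, -0.42085034,  0.56828416]), 'ft_force': array([-0.05971144,  0.85980111, -0.07259595]), 'torque': array([-0.03848593, -0.02212701,  0.00094555]), 'opening': 1.0026695220701032}
0.017
side [[482.9, 0.0, 313.5], [0.0, 482.9, 238.5], [0.0, 0.0, 1.0]] -0.002860548069134754 [[-0.879, -0.277, 0.389, 0.32], [-0.478, 0.494, -0.727, 0.574], [0.009, -0.825, -0.566, 0.599], [0.0, 0.0, 0.0, 1.0]]
top [[517.2, 0.0, 311.9], [0.0, 517.2, 236.1], [0.0, 0.0, 1.0]] -0.10611995278796726 [[0.0, -0.995, 0.102, 0.567], [-1.0, -0.001, -0.003, 0.002], [0.003, -0.102, -0.995, 1.04], [0.0, 0.0, 0.0, 1.0]]
wrist [[382.3, 0.0, 313.9], [0.0, 382.3, 238.8], [0.0, 0.0, 1.0]] 0.005582617421900199 [[0.292, -0.924, -0.246, 0.251], [-0.956, -0.282, -0.073, -0.578], [-0.002, 0.257, -0.966, 0.384], [0.0, 0.0, 0.0, 1.0]]
```

View pics/top0.png

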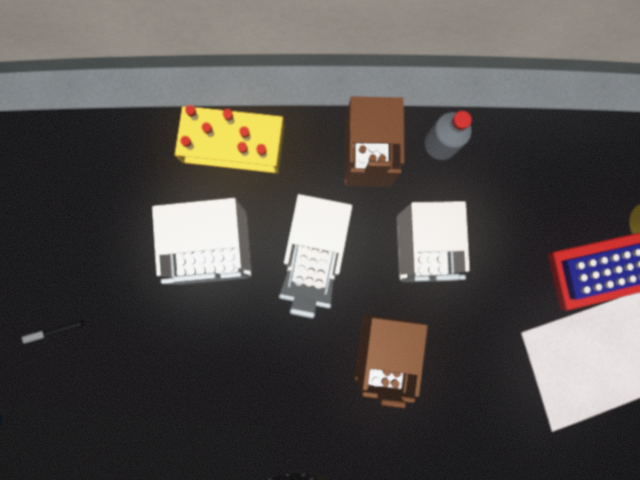

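View pics/side0.png

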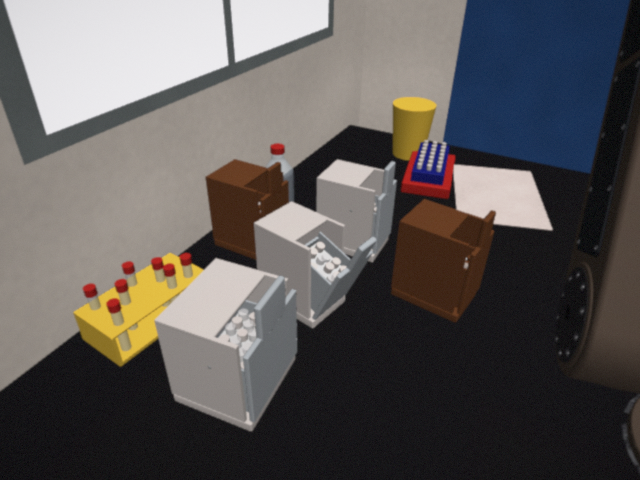

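The top view shows a white wide unit at (200,240) with its bin shut. There is a white narrow unit tipped out at (318,250), its tab near (303,308), and a white narrow unit shut at (433,240), which is the spare. Brown look-alikes are at (375,140) and (392,360). I choose (318,250) and (200,240), and I'll check both in close crops.

Run:
```python
import cv2,numpy as np
t=cv2.imread("pics/top0.png"); s=cv2.imread("pics/side0.png")
a=cv2.resize(t[185:325,140:360],None,fx=3.6,fy=3.6,interpolation=cv2.INTER_CUBIC)
b=cv2.resize(s[190:430,150:400],None,fx=2.4,fy=2.4,interpolation=cv2.INTER_CUBIC)
cv2.imwrite("pics/ct.png",a);cv2.imwrite("pics/cs.png",b)
```

```text
(no output)
```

View pics/ct.png

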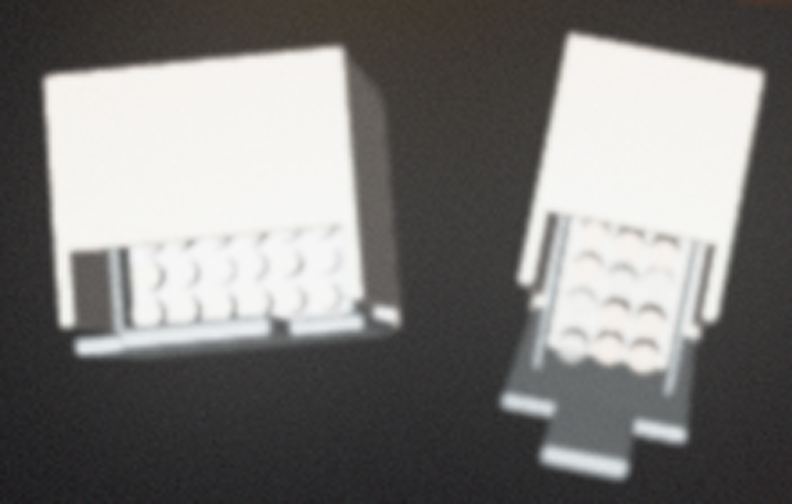

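View pics/cs.png

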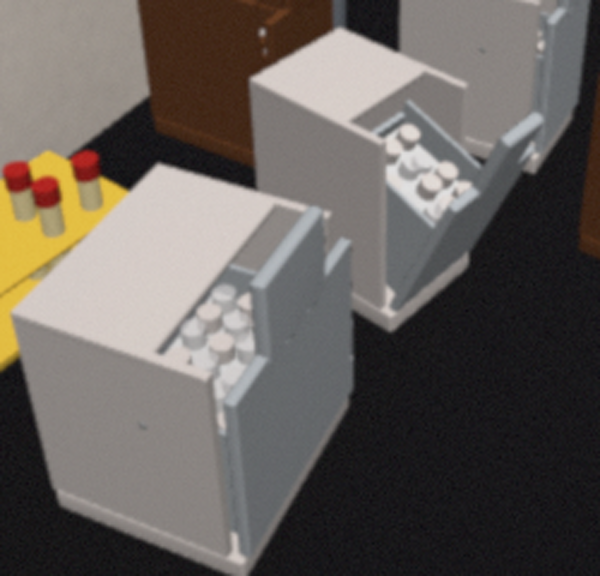

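The crops confirm the choice: both units are white. The wide one has a shut bin with a 70 mm tab. The narrow one is leaning out, with its tab end at about top (303,313) and side (368,245). Next I measure the roof corners and the tabs.

```bash
cat > h.py <<'E'
import numpy as np,cv2
from plant import *
def ray(n,p,c=None):
    c=c or camera_info(n);K=c["intrinsics"];P=np.array(c["pose"])
    d=np.array([(p[0]-K[0][2])/K[0][0],(p[1]-K[1][2])/K[1][1]]);u=d.copy()
    for _ in range(10): u=d/(1+c["k1"]*(u@u))
    return P[:3,3],P[:3,:3]@np.array([u[0],u[1],1.])
def onz(n,p,z):
    o,d=ray(n,p); return o+d*(z-o[2])/d[2]
def tri(a,b):
    A=[];B=[]
    o1,d1=a;o2,d2=b
    M=np.stack([d1,-d2],1);t=np.linalg.lstsq(M,o2-o1,rcond=None)[0]
    p,q=o1+t[0]*d1,o2+t[1]*d2
    return (p+q)/2,np.linalg.norm(p-q)
E
python3 - <<'E'
from h import *
np.set_printoptions(precision=4,suppress=True)
T=lambda x,y:(x/3.6+140-.36,y/3.6+185-.36)
S=lambda x,y:(x/2.4+150-.3,y/2.4+190-.3)
for nm,pts in dict(wide=[(44,75),(342,45),(60,328)],nar=[(570,33),(763,70),(520,283),(712,320)]).items():
    q=[onz("top",T(*p),.163) for p in pts]
    print(nm,*[x[:2] for x in q],np.linalg.norm(q[0]-q[1]),np.linalg.norm(q[0]-q[2]),'yaw',np.arctan2(*(q[1]-q[0])[:2])  )
# side-view roof corners
for p in [(14,316),(157,165)]: print('side wide',onz("side",S(*p),.163)[:2])
for p in [(251,80),(340,30)]: print('side nar',onz("side",S(*p),.163)[:2])
# wide tab top
for p in [(118,340),(272,322)]: print('wtab top',onz("top",T(*p),.2))
for p in [(262,280),(316,210)]: print('wtab side',onz("side",S(*p),.2))
# narrow tab top corners left,right (mid of face)
for a,b in [((543,454),(508,140)),((628,470),(538,118))]:
    print('ntab',*tri(ray("top",T(*a)),ray("side",S(*b))))
# brown front unit
for p in [(372,318),(428,324),(420,378),(364,372),(381,403),(405,405)]: print('brown',onz("top",p,.18))
E
```

```text
wide [0.7102 0.2765] [0.7244 0.1323] [0.5888 0.2649] 0.14484864279091386 0.1219413907353403 yaw 3.043378571496799
nar [0.7301 0.0232] [ 0.7123 -0.0689] [0.6106 0.0464] [ 0.5933 -0.044 ] 0.09385738825049582 0.1217054136212518 yaw -2.950684131955283
side wide [0.7065 0.2758]
side wide [0.7238 0.1326]
side nar [0.7284 0.0222]
side nar [ 0.7097 -0.0677]
wtab top [0.5826 0.227  0.2   ]
wtab top [0.591  0.1567 0.2   ]
wtab side [0.5831 0.2214 0.2   ]
wtab side [0.5887 0.1605 0.2   ]
ntab [0.5308 0.034  0.1882] 0.0017606713804399635
ntab [ 0.5249 -0.004   0.1836] 0.0014019385462322614
brown [ 0.5192 -0.1     0.18  ]
brown [ 0.5088 -0.1933  0.18  ]
brown [ 0.4202 -0.1789  0.18  ]
brown [ 0.4309 -0.0863  0.18  ]
brown [ 0.3801 -0.1141  0.18  ]
brown [ 0.3763 -0.1537  0.18  ]
```

```bash
cat >> h.py <<'E'
from scipy.spatial.transform import Rotation as R
np.set_printoptions(precision=4,suppress=True)
class U:
    def __init__(s,piv,yax):
        s.P=np.array([*piv,0.]);y=np.array([*yax,0.]);s.Y=y/np.linalg.norm(y);s.X=np.cross(s.Y,[0,0,1])
    def pt(s,a,z,b=0): return s.P+a*s.X+b*s.Y+np.array([0,0,z])
    def q(s,tilt=0,flip=1):  # fingers down; tilt: tool leans so that it points down and away from robot
        yt=np.sin(tilt)*s.X+np.array([0,0,-np.cos(tilt)]); xt=flip*s.Y
        return R.from_matrix(np.stack([xt,yt,np.cross(xt,yt)],1)).as_quat()
N=U((0.5970,0.0012),(.0178,.0921))
bm=np.array([.7162,.2044]);W=U((0,0),(-.0142,.1442));W.P=np.array([*bm,0])-.125*W.X
E
python3 - <<'E'
from h import *
print(N.P,N.X,W.P,W.X)
for f in(1,-1):
    for a,z in((-.13,.3),(-.115,.189),(-.01,.189)): print(f,ik(N.pt(a,z),N.q(0,f)))
    for t in(0,.1,.3): print(f,'w',ik(W.pt(.03-.16*t,.25),W.q(t,f)))
E
```

```text
[0.597  0.0012 0.    ] [ 0.9818 -0.1898  0.    ] [0.5918 0.1921 0.    ] [ 0.9952  0.098  -0.    ]
1 [-0.0856  0.1955  1.8249 -0.      1.1212 -1.4655]
1 [-0.0889  0.3488  1.9452 -0.      0.8476 -1.4688]
1 [-0.1072  0.4834  1.7027 -0.      0.9556 -1.4871]
1 w [ 0.2028  0.5135  1.4663 -0.      1.1619 -1.4662]
1 w [ 0.2099  0.4549  1.5735 -0.0131  1.0139 -1.4527]
1 w [ 0.2272  0.3507  1.7785 -0.058   0.7156 -1.4036]
-1 [-0.0856  0.1955  1.8249 -0.      1.1212  1.6761]
-1 [-0.0889  0.3488  1.9452 -0.      0.8476  1.6728]
-1 [-0.1072  0.4834  1.7027 -0.      0.9556  1.6545]
-1 w [ 0.2028  0.5135  1.4663 -0.      1.1619  1.6754]
-1 w [ 0.2099  0.4549  1.5735 -0.0131  1.0139  1.6889]
-1 w [ 0.2272  0.3507  1.7785 -0.058   0.7156  1.738 ]
```

Run:
```python
from h import *
grasp()
p=state()["tool_pos"];line_to([p[0],p[1],.33],vel=.25)
reach(N.pt(-.125,.31),N.q())
line_to(N.pt(-.115,.189),vel=.15)
s=state();print(s["time_s"],s["tool_pos"],s["ft_force"],s["opening"])
cv2.imwrite("pics/side1.png",read_camera("side")[:,:,::-1])
```

```text
5.6083 [0.4844 0.0229 0.1896] [-0.2387 -0.1271  0.0684] 0.005202292836292886
```

View pics/side1.png

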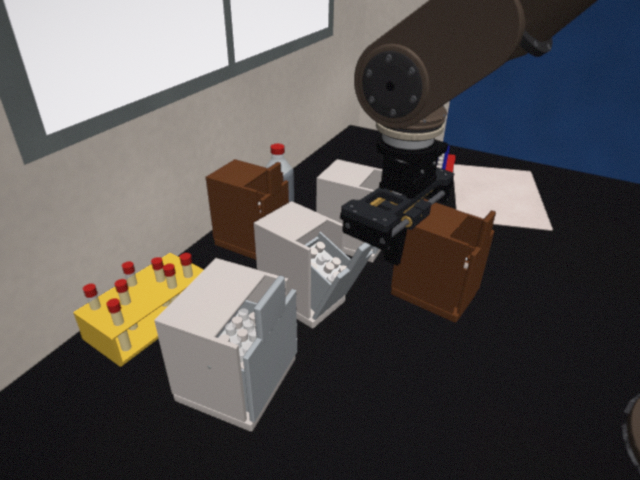

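The closed fingertips are just in front of the narrow tab at (370,252), with the body above the brown unit. Now I push.

Run:
```python
from h import *
line_to(N.pt(-.035,.189),vel=.08)
f=lambda:state()["ft_force"]@N.X
print(f())
a=-.035
while a<.005:
    a+=.002; line_to(N.pt(a,.189),vel=.06); s=state();v=f()
    print(round(a,4),round((s["tool_pos"]-N.P)@N.X,4),round(v,1))
    if v<-22: break
print(state()["time_s"])
```

```text
-0.29318477379233376
-0.033 -0.0328 1.0
-0.031 -0.0309 0.0
-0.029 -0.0288 0.1
-0.027 -0.0269 -0.8
-0.025 -0.0249 -0.3
-0.023 -0.0229 -0.9
-0.021 -0.0218 -4.2
-0.019 -0.0215 -16.1
-0.017 -0.0213 -25.1
9.0583
```

Run:
```python
from h import *
line_to(N.pt(-.06,.189),vel=.15)
line_to(N.pt(-.08,.32),vel=.25)
reach(W.pt(.02,.31),W.q())
print(state()["time_s"])
t=read_camera("top")[:,:,::-1];s=read_camera("side")[:,:,::-1]
cv2.imwrite("pics/t2.png",t);cv2.imwrite("pics/s2.png",cv2.resize(s[120:440,140:560],None,fx=1.9,fy=1.8))
```

```text
10.9917
```

View pics/t2.png

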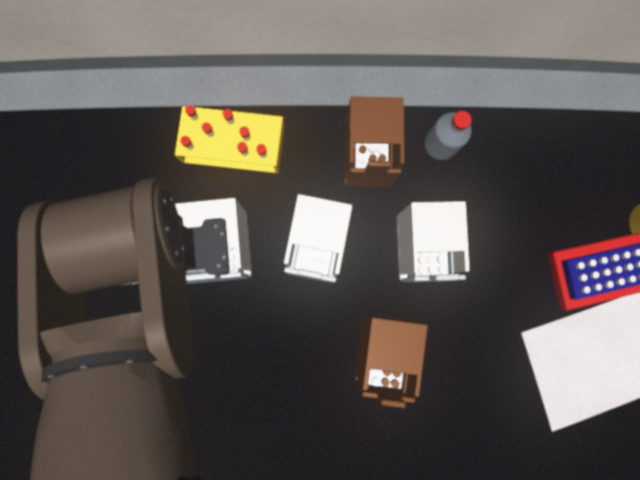

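View pics/s2.png

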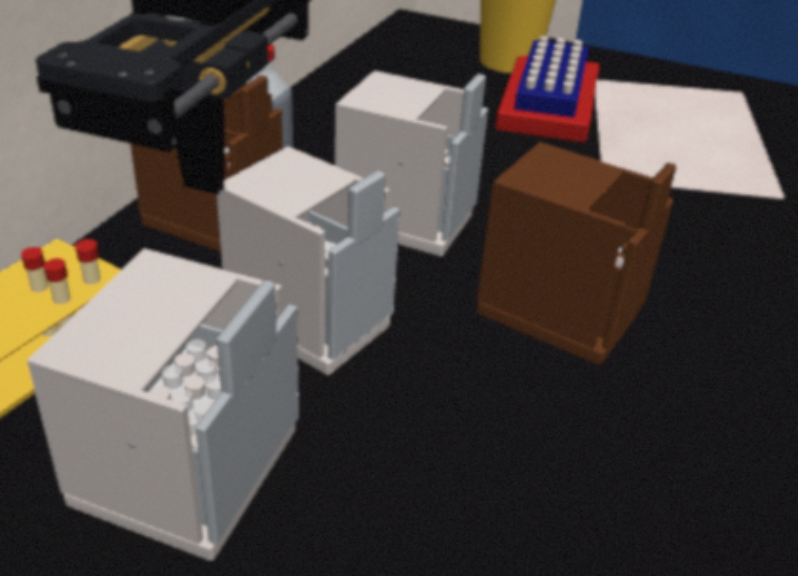

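The narrow bin looks shut. I compare its tab-to-roof distance with the other shut units.

Run:
```python
import cv2
t=cv2.imread("pics/t2.png")
cv2.imwrite("pics/c3.png",cv2.resize(t[190:290,280:480],None,fx=4,fy=4,interpolation=cv2.INTER_CUBIC))
```

```text
(no output)
```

View pics/c3.png

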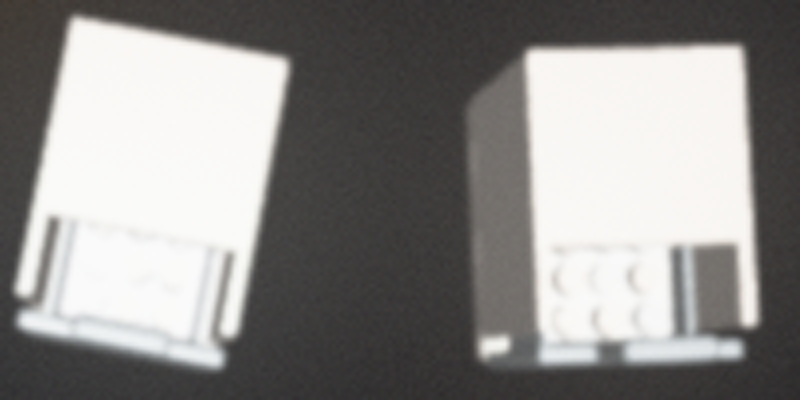

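Run:
```python
from h import *
T=lambda x,y:((x+.5)/4+280-.5,(y+.5)/4+190-.5)
def d(b1,b2,t1,t2):
    a,b=[onz("top",T(*p),.163) for p in(b1,b2)];t=[onz("top",T(*p),.2) for p in(t1,t2)]
    y=(a-b)/np.linalg.norm(a-b);X=np.array([y[1],-y[0],0]);print([round(float((q-(a+b)/2)@X),4) for q in t])
d((73,16),(290,60),(84,324),(165,344))
d((527,47),(743,46),(640,352),(690,350))
```

```text
[-0.1297, -0.1311]
[-0.1325, -0.132]
```

```bash
cat >> h.py <<'E'
W.P=W.P-.005*W.X
def hook(th,r=.157):
    ph=th/2
    K=np.array([np.cos(th)*.005-np.sin(th)*r, .025+np.cos(th)*r+np.sin(th)*.005])
    f=np.array([np.sin(ph),-np.cos(ph)]);n=np.array([np.cos(ph),np.sin(ph)])
    t=K-.017*f+.0115*n
    return W.pt(t[0],t[1]),W.q(ph)
E
python3 - <<'E'
from h import *
for th in(0,.1,.3,.5,.7): print(th,hook(th)[0],ik(*hook(th)))
line_to(W.pt(.028,.31),vel=.2); p0=hook(0)[0]
line_to(W.pt(.028,p0[2]),vel=.15)
s=state();print(s["time_s"],s["tool_pos"],s["ft_force"])
cv2.imwrite("pics/s3.png",cv2.resize(read_camera("side")[150:440,100:420,::-1],None,fx=2,fy=2))
E
```

```text
0 [0.6032 0.1933 0.199 ] [ 0.2058  0.535   1.5739 -0.      1.0327 -1.4631]
0.1 [0.5868 0.1917 0.1993] [ 0.2111  0.4959  1.6478 -0.0069  0.9483 -1.454 ]
0.3 [0.5542 0.1884 0.195 ] [ 0.2231  0.4283  1.7941 -0.0267  0.7706 -1.428 ]
0.5 [0.5232 0.1854 0.1845] [ 0.2374  0.3787  1.9377 -0.0629  0.5784 -1.3832]
0.7 [0.4949 0.1826 0.1682] [ 0.2541  0.3535  2.0773 -0.1484  0.3684 -1.2855]
12.2333 [0.6151 0.1945 0.1999] [ 0.5461  0.4407 -0.3445]
```

View pics/s3.png

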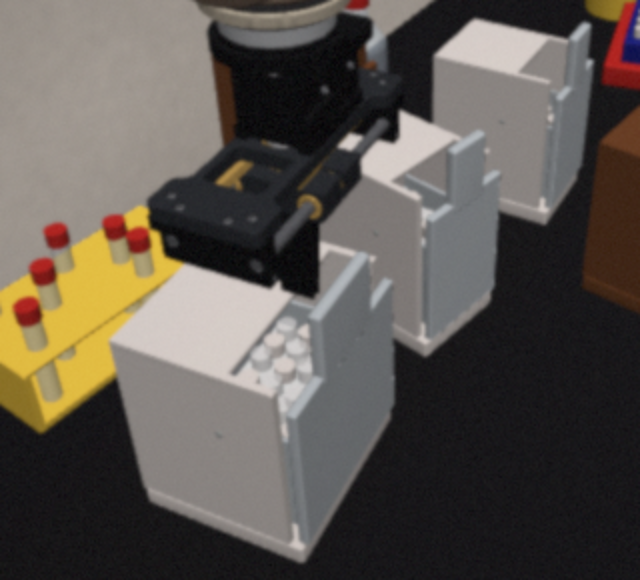

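The fingertip at (300,285) is behind the wide tab, with no contact yet. Now I pull along the arc.

Run:
```python
from h import *
for th in(0,.05,.1,.2,.3,.4,.5,.56,.6,.63,.66):
    p,q=hook(th);line_to(p,q,vel=.06 if th<.15 or th>.55 else .1)
    s=state();print(th,s["ft_force"],round(s["time_s"],2))
    if th>.5 and s["ft_force"]@W.X>15: break
cv2.imwrite("pics/s4.png",cv2.resize(read_camera("side")[150:440,100:420,::-1],None,fx=2,fy=2))
```

```text
0 [-1.2876 -0.4038 -0.41  ] 12.62
0.05 [ 0.407  -0.6525  0.0702] 12.92
0.1 [ 0.7899 -0.2173  0.0227] 13.21
0.2 [0.1558 0.0045 0.1337] 13.53
0.3 [ 0.559   0.8599 -0.6446] 13.84
0.4 [0.4641 0.2364 0.3114] 14.16
0.5 [ 0.0385  0.2333 -0.0978] 14.47
0.56 [ 0.8747  0.6312 -0.0726] 14.79
0.6 [ 0.2988 -0.7946  0.8534] 15.05
0.63 [-0.1469 -0.7621  0.1029] 15.3
0.66 [ 2.2491  0.3355 -0.4399] 15.55
```

View pics/s4.png

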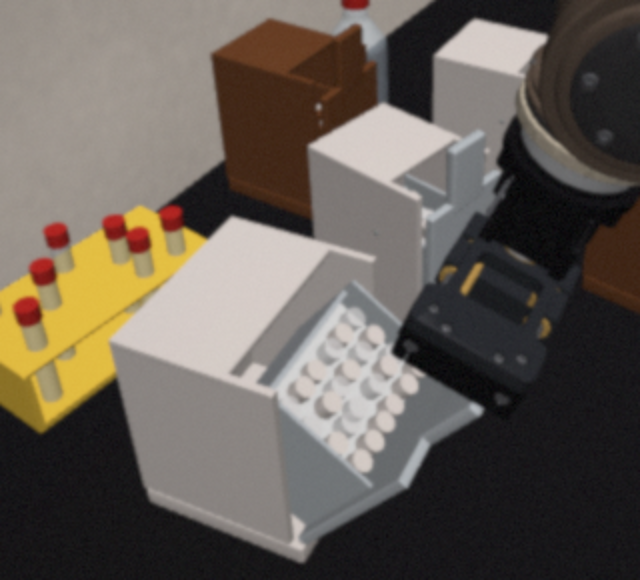

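The wide bin is fully out, and the narrow tab at (465,165) is still upright. I withdraw upward and check.

Run:
```python
from h import *
p=state()["tool_pos"];line_to(p+.004*W.X+[0,0,.004],vel=.05);line_to(p+[0,0,.15],vel=.2)
q=state()["joints"].copy();q[0]+=.9
move_j(q)
print(state()["time_s"],state()["ft_force"])
for n in("top","side"): cv2.imwrite(f"pics/{n}5.png",read_camera(n)[:,:,::-1])
```

```text
18.45 [ 0.0425 -0.1135  0.3882]
```

View pics/top5.png

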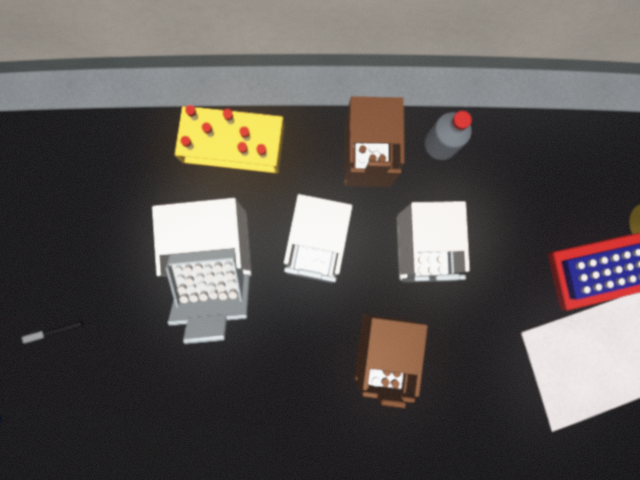

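View pics/side5.png

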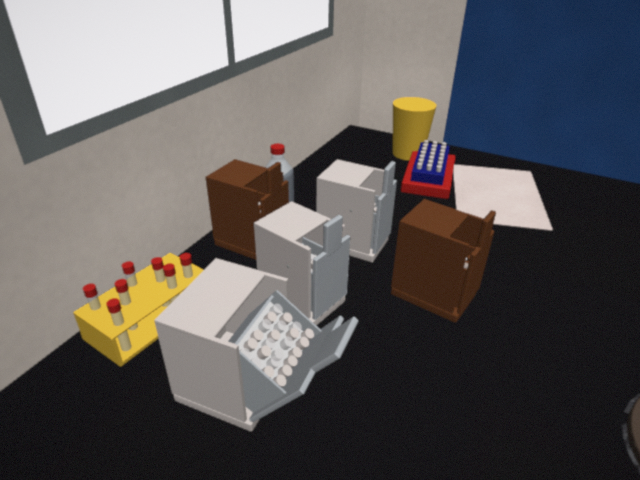

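Next I check the wide angle: the tab's end edge is at top (204,340), at z≈0.164 if the bin is at its stop.

Run:
```python
from h import *
for z in(.164,.17): 
    p=onz("top",(204,340),z)-W.P; print(z,p@W.X,np.arcsin(-(p@W.X)/.175))
print(tri(ray("top",(204,340)),ray("side",(345,334))))
wait(.3);job_done();print(state()["time_s"])
```

```text
0.164 -0.10633765774453677 0.6530904368732988
0.17 -0.10587002413446145 0.6497301575247619
(array([0.4831, 0.1811, 0.1664]), np.float64(0.003937439714976782))
the job is handed in; nothing more can be done
the job is handed in; nothing more can be done
```

I pushed the open narrow bin home, then hooked the wide bin's tab from behind and tipped the bin out to its stop. The job went in at about 18.8 s of the 38 s allowed, with the arm clear of everything. `job_done()` gives no verdict, so this rests on my own checks.

- **Narrow bin:** it came up solid at 25 N, well over the 6 N the catch needs. Afterwards its tab stood about 130 mm in front of the back edge of its roof. The shut spare's tab stands at 132 mm, so the narrow bin is at least as far in.
- **Wide bin:** measured at about 0.65 rad after release, which is its stop. The two camera rays to its tab missed each other by 4 mm. The triangulated height, 0.166 m, fits the 0.164 m expected at the stop.
- **Spare bin:** looks unmoved and shut in the last pictures.

**One disagreement:** shut tabs came out about 5 mm nearer the robot than the roof corners implied. The pushing contact agreed with the tabs, so I shifted the wide pivot by 5 mm before pulling. The 0.65 rad figure uses that shifted pivot.

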